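Nudge a gland plate onto its locating pins and latch it

TASK

The white gland plate lies in the fixture short of its seat, resting on top of the two brass locating pins. Push it gently along between the guide rails with the fingertips until both holes drop over the pins and it lies flat, then push the red latch all the way across over the plate. Only push: do not pinch or lift the plate, leave the other things on the bench where they are, and take the hand away at the end.

Things in the scene. Friction and masses are not known exactly. Their poses are not given: they have to be found in the camera images.
- fixture: Dark steel locating fixture, fixed to the bench, base 250 x 132 x 10 mm (x -135 to +115, y -66 to +66). Origin: underside of the base (bench level) below the centre of the plate's seat; z up, x is the direction in which to push the plate. Seat floor at z 10. Black guide rails, inner faces 91.5 mm apart, x -120 to +30, top z 22 (screws to z 25), keep the plate straight.
- deck (a point): Centre of the top of the raised aluminium deck behind the seat, on which the plate's rear starts: x -102, y 0, z 16 mm in the fixture's frame. The deck runs from x -131 to -73 mm.
- pin_0 (a point): Tip of one of two brass locating pins: x +15, y +30, z 16 mm in the fixture's frame. Pins are 10 mm in diameter, 6 mm tall above the seat floor, nose tapered to 6 mm across. There is no end stop: the pins alone stop the plate once it has dropped, so a fast push can carry it past them.
- pin_1 (a point): Tip of the other pin, at x +15, y -30, z 16 mm in the fixture's frame.
- plate: Loose white gland plate, about 0.3 kg, 140 (x) x 90 (y) x 5 mm, x along the fixture's x. Origin: centre of its underside. Two 13 mm dowel holes at x +15, y +30 and -30 mm; three 19 mm gland holes at x -32 (not used). It starts level on deck and pin tips (z 16 mm), 18 to 48 mm short of the fixture's origin. Seated, it is over that origin (play 1.5 mm each way) at z 10 mm.
- lip (a point): Where to push the plate: middle of the rear face of the lip folded up along its rear edge (x -70, y 0, z 15 mm in the plate's frame). The lip is 90 mm long, 4 mm thick, its top 25 mm above the plate's underside.
- latch (a joint): Angle of the red latch bar about its vertical pivot (rad, counter-clockwise from above). 0: open, the bar points along the fixture's +y. 1.571: end stop, fully across, pointing along the fixture's -x over the seated plate. Starts at 0 to 0.35, turns stiffly (about 1.3 N at the knob), stays where it is left. A plate not seated can stand in its way.
- latch_pivot (a point): Point on the latch's pivot axis, at the bar's top face: x +95, y 0, z 24.5 mm in the fixture's frame. The bar is 14 mm wide and 6 mm thick, its underside at z 18.5 mm.
- latch_knob (a point): On the axis of the black upright knob near the free end of the latch bar, 62 mm from the pivot axis, z 38.5 mm. The knob is a cylinder of 14 mm diameter from z 24.5 to 46.5 mm; push its side. With the latch fully across it is at x +33, y 0 mm in the fixture's frame.
- terminal_strip: Bystander, loose: green terminal strip, 46 x 33 x 36 mm; origin at its underside.
- pliers: Bystander, loose: red-handled pliers lying flat, 86 x 175 x 13 mm; origin at the underside.
- contactor: Bystander, loose: black contactor, 70 x 50 x 48 mm; origin at its underside.
- relay: Bystander, loose: grey and black plug-in relay, 49 x 28 x 22 mm; origin at its underside.
- green_tape: Bystander, loose: roll of green tape lying flat, 90 x 90 x 20 mm; origin at its underside.

How it is judged:
By the outcome, as a careful person would: the job done as asked, in the order asked, and still so for the second after the job is handed in, with the robot touching nothing.
It also fails if it takes over 58 s, if anything falls off the work surface, if the arm or the gripper's body presses on something with over 40 N, if the wrist force passes 120 N, or if a joint passes its speed limit or range.

ROBOT

A 6-joint arm with a two-finger parallel gripper is mounted at the origin on a cart in front of the work surface, level with it; the furniture and walls round the work are solid. World frame = base frame: x ahead of the robot, y to its left, z up, the work surface at z = 0. Lengths are in m, angles in rad, forces in N, time in s.
With the tool pointing down it reaches from about 0.3 to 0.875 m from the base axis. Payload 6.4 kg.
Tool frame: the origin (TCP) lies midway between the tips of the shut fingers; the grasp point (between the pads) lies ctrl.grip_depth behind it (ctrl.grip_depth is the distance from the TCP to the grasp point, in m); x points along the fingers, y is the direction in which the jaws open and shut, and the axes are right-handed (so a half turn about x gives the same grasp; the last joint's range is limited). The gripper opens to 85 mm and grips with 20 to 120 N. Pads are 22 mm wide; open, the fingers measure 114 mm over their backs; the gripper's body (76 mm by 85 mm) begins 54 mm behind the grasp point. The pads swing forward as they close: fully open they stand 13 mm farther back than shut.
Start: joints at [-1.352, 0.181, 1.607, -0, 1.354, -0.206], TCP at [0.237, -0.524, 0.231] pointing down, gripper open.
Joint ranges: [-2.99, 2.99], [-0.89, 2.07], [0.3, 2.58], [-1.14, 4.28], [0, 2.63], [-3.12, 3.12]. Speed limits (rad/s): [2.57, 2.57, 3.01, 3.14, 3.14, 3.14].

INTERFACE

Orientations are given as a unit quaternion [w, x, y, z].
In Python, from bench import ctrl gives the robot as it stands.
- The arm moves only by the tool carry_out, never from a script. Its argument "motion" is one flat list of numbers, 7 for each row, row after row: the turn, a rotation vector about the tool's x, y, z in degrees, then the shift along the tool's x, y, z in m, then the gripper's target within -1 to 1 (shut at 1, half-way at 0, fully open at -1). A call has 1 to 10 rows; each row shifts and turns the pose as measured when the row begins, along the tool's axes as they then stand; what a row does not reach is not made up. A row lasts 1/10 s, in which the tool goes at most 50 mm and 8.59 degrees, less where a joint would pass 70% of its speed; a pose out of reach is approached as far as the arm can. A call with a gripper value outside its range is refused whole. The fingers move at their own pace and stop on an object; the grip force is fixed at half the most. Time passes only in rows, so rows that do not move let the fingers close. It gives the time, the measured TCP pose, the force and the opening at its end, in the units of the state.
- ctrl.get_obs(): the state, without advancing time (a new reading comes with each control period).
- ctrl.camera(name): name is "scene" or "top" or "wrist"; returns the picture (420x560x3 uint8, blue, green, red); there is no depth.
- ctrl.camera_params(name): a dict with "mtx" (3x3 intrinsics, pixels), "pose" (4x4, takes a point from camera to world coordinates); the wrist camera has in their place "hand_eye" (4x4, takes a point from camera to tool coordinates, whose origin is the TCP and whose axes are the tool frame's). Camera axes: x right, y down, z forward; pixel columns grow to the right and rows downward; lengths in m; the calibration is good to about 2 mm. A picture is of the moment at which its call begins: read the wrist's pose just before it. camera_params takes no time and is no camera call.
- ctrl.hand_in(): hands the job in, once; it reports no verdict.
Trained networks look in the newest picture that a camera, given by its name, has taken for a name from the list of things; names that differ only in an ending like _2 or _b are one class to them, and where a whole thing is asked for, a point or a joint stands for the part that bears it (a point fixed in the world has none). Each returns a list of dicts, best first, with "conf" (0 to 1); they miss things now and then, are a little off and sometimes report something else, mostly with a low value. They report only what shows in the picture. A call takes as long as a camera call.
- ctrl.boxes_of(camera, thing): "point" ([x, y, z] in m, in the coordinates of the camera as it stood for that picture, good to about 4 mm: the middle of the surface that is visible of it).
- ctrl.trace(camera, thing): "pixels" (420x560 bool, what is visible of it).
- ctrl.landmark_of(camera, thing): "point" ([x, y, z] in m, in the coordinates of the camera as it stood for that picture, good to about 4 mm: a listed point, or the origin of a listed thing).
The state is a dict: "time_s": time; "q": joint angles; "dq": joint speeds; "joint_efforts": joint torques, N m; "eef_pos": TCP position; "eef_rot": TCP orientation; "wrist_force": force on the tool from outside, world axes, zero at the start; "torque": the same for the moment, N m; "opening": opening from 0.0 (shut) to 1.0 (fully open).
Only numpy, scipy, OpenCV 4.12 (cv2) and the standard library are available. Lean on these libraries where they do the work, as an engineer would, in place of code of your own. Each camera call takes 0.05 s, during which the arm holds its last target. There are 200 camera calls.

## Working session

There is one attempt and no reset: what is moved stays moved. The work goes in short steps, Python scripts to look and compute and a tool call to move; the robot and the scene stay as the last step left them, time stands still between calls to the robot, and variables do not carry over. Pictures are saved under pics/ and viewed, about 8 in all and at most 12, crops included, and the job is handed in when it is done.

Besides the shell and the picture viewer there is one more tool, called after "Call:" by a JSON object that holds its "op" and its "data". carry_out: Moves the arm, as the interface text tells. Its arguments: {"type":"object","properties":{"motion":{"type":"array"}},"required":["motion"]}

```bash
mkdir -p pics
cat > h.py <<'E'
import numpy as np,cv2
from bench import ctrl
from scipy.spatial.transform import Rotation as R
def obs():
    o=ctrl.get_obs(); w,x,y,z=o['eef_rot']; T=np.eye(4); T[:3,:3]=R.from_quat([x,y,z,w]).as_matrix(); T[:3,3]=o['eef_pos']; return o,T
def pose(c,T=None):
    p=ctrl.camera_params(c)
    return p['mtx'],(p['pose'] if 'pose' in p else T@np.array(p['hand_eye']))
def lm(c,things):
    _,T=obs(); im=ctrl.camera(c); m,P=pose(c,T); P=np.array(P); out={}
    for t in things:
        r=ctrl.landmark_of(c,t)
        out[t]=[( (P@np.r_[d['point'],1])[:3].round(4).tolist(),round(d['conf'],2)) for d in r[:2]]
    return im,out
def ray(c,uv,z,T=None):
    m,P=pose(c,T);P=np.array(P);d=P[:3,:3]@np.linalg.inv(m)@np.r_[uv,1];return P[:3,3]+d*(z-P[2,3])/d[2]
E
python3 - <<'E'
from h import *
for c in ['top','scene']:
    im,o=lm(c,['fixture','deck','pin_0','pin_1','plate','lip','latch_pivot','latch_knob'])
    cv2.imwrite(f'pics/{c}1.png',im)
    print(c); [print(k,v) for k,v in o.items()]
o,T=obs();print(o['time_s'],T.round(3),ctrl.grip_depth)
E
```

```text
top
fixture [([0.5385, 0.0505, 0.0039], 0.82)]
deck [([0.5659, -0.0467, 0.0148], 0.89)]
pin_0 [([0.5673, 0.0716, 0.0175], 0.92), ([0.5046, 0.0589, 0.017], 0.69)]
pin_1 [([0.5673, 0.0716, 0.0175], 0.92), ([0.5046, 0.0589, 0.017], 0.69)]
plate [([0.5534, 0.007, 0.018], 0.81)]
lip [([0.5711, -0.0605, 0.0289], 0.58), ([0.5114, 0.1366, 0.0284], 0.5)]
latch_pivot [([0.5128, 0.1374, 0.028], 0.92), ([0.5667, -0.0475, 0.0148], 0.52)]
latch_knob [([0.4568, 0.1166, 0.0353], 0.61)]
scene
fixture [([0.5397, 0.0514, -0.0001], 0.76), ([0.4584, 0.1122, 0.0431], 0.29)]
deck [([0.5691, -0.0486, 0.0209], 0.93)]
pin_0 [([0.5068, 0.0537, 0.0229], 0.88), ([0.5681, 0.0717, 0.0176], 0.88)]
pin_1 [([0.5068, 0.0537, 0.0229], 0.88), ([0.5681, 0.0717, 0.0176], 0.88)]
plate [([0.5539, 0.0094, 0.0163], 0.58)]
lip [([0.5701, -0.0544, 0.031], 0.98)]
latch_pivot [([0.5189, 0.1406, 0.0255], 0.59)]
latch_knob [([0.4565, 0.1112, 0.0443], 0.7), ([0.5413, 0.0514, 0.0006], 0.23)]
0.9 [[ 0.     0.412 -0.911  0.237]
 [ 0.    -0.911 -0.412 -0.524]
 [-1.    -0.    -0.     0.231]
 [ 0.     0.     0.     1.   ]] 0.0187
```

View pics/top1.png

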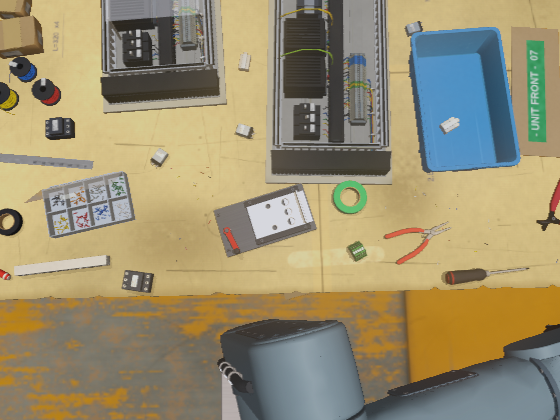

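View pics/scene1.png

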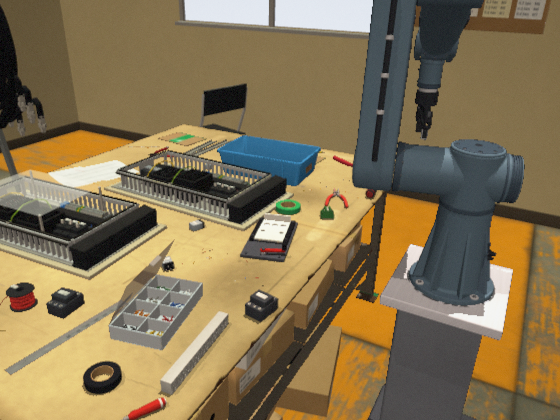

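Run:
```python
from h import *
# fit fixture yaw/xy to landmarks
F=np.array([[0,0],[-102,0],[15,30],[15,-30],[95,0],[0,0],[-102,0],[15,30],[15,-30],[95,0]])/1e3
W=np.array([[.5385,.0505],[.5659,-.0467],[.5046,.0589],[.5673,.0716],[.5128,.1374],[.5397,.0514],[.569,-.0486],[.5068,.0537],[.5681,.0717],[.5189,.1406]])
a,b=F-F.mean(0),W-W.mean(0)
th=np.arctan2((a[:,0]*b[:,1]-a[:,1]*b[:,0]).sum(),(a*b).sum())
Rm=np.array([[np.cos(th),-np.sin(th)],[np.sin(th),np.cos(th)]])
t=W.mean(0)-Rm@F.mean(0);print(th,np.degrees(th),t,((W-t)@Rm*1e3-F*1e3).round(1))
for p in [[.5534,.007],[.5539,.0094],[.5711,-.0605],[.5701,-.0544],[.4568,.1166],[.4565,.1112]]: print(((np.array(p)-t)@Rm*1e3).round(1))
np.save('fix.npy',[th,*t])
```

```text
1.8377605602316918 105.29592385687366 [0.5403735  0.04961295] [[ 1.3  1.6]
 [ 2.4  0.8]
 [ 3.4  2.1]
 [-0.9 -1.8]
 [-3.   3.4]
 [ 1.9  0.2]
 [-0.3 -1.7]
 [-2.2  1.3]
 [-1.  -2.6]
 [-1.6 -3.3]]
[-44.5  -1.3]
[-42.4  -2.4]
[-114.3   -0.6]
[-108.2   -1.2]
[86.7 62.9]
[81.5 64.7]
```

The top view shows the plate at about (280,215), its lip at (305,205), the latch at (232,240) and the tape just behind the lip end at (350,197). The scene view agrees. I'll approach above the lip and take a closer look from there.

```bash
cat >> h.py <<'E'
th,tx,ty=np.load('fix.npy')
def f2w(p): 
    c,s=np.cos(th),np.sin(th); return np.array([tx+c*p[0]-s*p[1],ty+s*p[0]+c*p[1],p[2]])
def w2f(p):
    c,s=np.cos(th),np.sin(th); d=np.array(p)[:2]-[tx,ty]; return np.array([c*d[0]+s*d[1],-s*d[0]+c*d[1],p[2]])
def Rg(): # tool y=-fix y, z=-fix x, x down
    c,s=np.cos(th),np.sin(th); return np.array([[0,s,-c],[0,-c,-s],[-1,0,0]])
def plan(pf,n=10,yaw=0):
    "rows (deg about tool xyz, m) to fixture-frame point"
    o,T=obs(); tgt=f2w(pf); Rt=Rg()@R.from_rotvec([yaw,0,0]).as_matrix()
    v=R.from_matrix(T[:3,:3].T@Rt).as_rotvec(); Rc=T[:3,:3]
    print('t',o['time_s'],'at',(w2f(T[:3,3])*1e3).round(1),'F',np.round(o['wrist_force'],1),'rot',np.degrees(v).round(1))
    for i in range(n):
        print(np.degrees(v/n).round(2), (Rc.T@(tgt-T[:3,3])/n).round(4)); Rc=Rc@R.from_rotvec(v/n).as_matrix()
E
python3 -c "
from h import *
plan([-.16,0,.24],11)"
```

```text
t 0.9 at [-473.2  443.9  231.3] F [ 0.4 -0.6 -0.5] rot [-81.  -0.   0.]
[-7.36 -0.    0.  ] [-0.0008 -0.0218 -0.0443]
[-7.36 -0.    0.  ] [-0.0008 -0.0159 -0.0468]
[-7.36 -0.    0.  ] [-0.0008 -0.0098 -0.0484]
[-7.36 -0.    0.  ] [-0.0008 -0.0035 -0.0493]
[-7.36 -0.    0.  ] [-0.0008  0.0028 -0.0493]
[-7.36 -0.    0.  ] [-0.0008  0.0091 -0.0485]
[-7.36 -0.    0.  ] [-0.0008  0.0153 -0.047 ]
[-7.36 -0.    0.  ] [-0.0008  0.0212 -0.0446]
[-7.36 -0.    0.  ] [-0.0008  0.0267 -0.0416]
[-7.36 -0.    0.  ] [-0.0008  0.0318 -0.0378]
[-7.36 -0.    0.  ] [-0.0008  0.0364 -0.0334]
```

Call:
{"op": "carry_out", "data": {"motion": [-7.4,0,0,-0.001,-0.022,-0.044,1,-7.4,0,0,-0.001,-0.016,-0.047,1,-7.4,0,0,-0.001,-0.01,-0.048,1,-7.4,0,0,-0.001,-0.003,-0.049,1,-7.4,0,0,-0.001,0.003,-0.049,1,-7.4,0,0,-0.001,0.009,-0.048,1,-7.4,0,0,-0.001,0.015,-0.047,1,-7.4,0,0,-0.001,0.021,-0.045,1,-7.4,0,0,-0.001,0.027,-0.042,1,-7.4,0,0,-0.001,0.032,-0.038,1]}}

```text
time_s: 1.9
eef_pos: [0.5451, -0.1349, 0.2421]
eef_rot: [0.546, 0.451, 0.542, -0.453]
wrist_force: [0.2, -0.4, -0.5]
opening: 0.004
```

```bash
python3 -c "
from h import *
plan([-.16,0,.24],3)"
```

```text
t 1.9 at [-179.2   44.2  242.1] F [ 0.2 -0.4 -0.5] rot [-4.8  0.3 -0.1]
[-1.59  0.12 -0.04] [ 0.0007  0.0141 -0.0076]
[-1.59  0.12 -0.04] [ 0.0007  0.0143 -0.0072]
[-1.59  0.12 -0.04] [ 0.0007  0.0145 -0.0068]
```

Call:
{"op": "carry_out", "data": {"motion": [-2.4,0.2,0,0.001,0.021,-0.012,1,-2.4,0.2,0,0.001,0.022,-0.011,1,0,0,0,0,0,0,1]}}

```text
time_s: 2.2
eef_pos: [0.5866, -0.0956, 0.2406]
eef_rot: [0.566, 0.426, 0.565, -0.423]
wrist_force: [-0.4, -0.7, 0.6]
opening: -0.001
```

Run:
```python
from h import *
im,o=lm('wrist',['deck','pin_0','plate','lip','latch_pivot','latch_knob'])
cv2.imwrite('pics/w1.png',im)
for k,v in o.items(): print(k,v,[(w2f(p)*1e3).round(1) for p,c in v])
print((pose('wrist',obs()[1])[1]).round(3))
plan([-.14,0,.08],4)
```

```text
deck [([0.4525, -0.2045, -0.0003], 0.66)] [array([-221.9,  151.8,   -0.3])]
pin_0 [] []
plate [([0.5513, 0.0071, 0.0144], 0.71)] [array([-43.9,   0.7,  14.4])]
lip [([0.5702, -0.0608, 0.0309], 0.72)] [array([-114.4,    0.4,   30.9])]
latch_pivot [] []
latch_knob [] []
[[ 0.962  0.26   0.085  0.564]
 [ 0.274 -0.919 -0.283 -0.025]
 [ 0.005  0.295 -0.955  0.383]
 [ 0.     0.     0.     1.   ]]
t 2.55 at [-154.9   -3.3  240.8] F [ 0.  -0.9 -0.3] rot [ 0.6 -0.  -0.2]
[ 0.15 -0.01 -0.05] [ 0.0402 -0.0009 -0.0037]
[ 0.15 -0.01 -0.05] [ 0.0402 -0.0009 -0.0037]
[ 0.15 -0.01 -0.05] [ 0.0402 -0.0009 -0.0037]
[ 0.15 -0.01 -0.05] [ 0.0402 -0.0009 -0.0037]
```

View pics/w1.png

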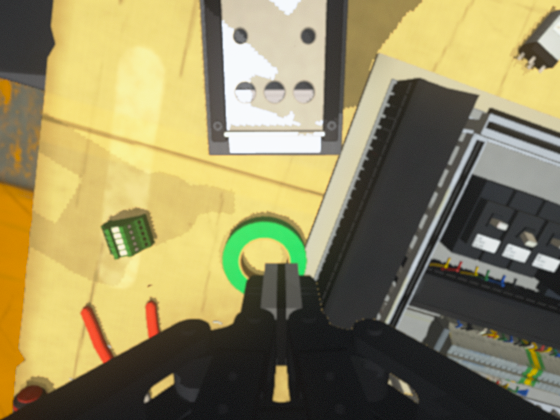

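The wrist view shows the fixture's rear edge from (210,154) to (341,154), the lip at (226–326,132), and the tape around (265,255), clear of the fixture. I'll refine the fixture pose from these pixels.

Run:
```python
from h import *
_,T=obs()
for n,uv,z in [('cornerL',(210,154),.010),('cornerR',(341,154),.010),('holeL',(240,36),.021),('holeR',(308,36),.021),('lipL rear top',(229,137),.041),('lipR',(325,137),.041),('screwL',(218,127),.025),('screwR',(331,126),.025),('gland mid',(274,92),.021),('tape top',(262,217),.02)]:
    print(n,(w2f(ray('wrist',uv,z,T))*1e3).round(1))
```

```text
cornerL [-135.5   64.7   10. ]
cornerR [-134.2  -64.8   10. ]
holeL [-29.9  31.7  21. ]
holeR [-29.2 -28.   21. ]
lipL rear top [-115.4   41.4   41. ]
lipR [-114.5  -44.4   41. ]
screwL [-108.1   53.4   25. ]
screwR [-106.1  -51.5   25. ]
gland mid [-76.5   1.7  21. ]
tape top [-197.2   13.2   20. ]
```

Call:
{"op": "carry_out", "data": {"motion": [0.4,0,0,0.045,-0.003,-0.011,1,0,0,0,0.045,0,0,1,0,0,0,0.045,0,0,1,0,0,0,0.04,0,0,1,0,0,0,0.015,0,0,1,0,0,0,0,0,0,1]}}

```text
time_s: 3.15
eef_pos: [0.5804, -0.0948, 0.0492]
eef_rot: [0.565, 0.433, 0.557, -0.429]
wrist_force: [0.3, 0.5, 0.7]
opening: -0.001
```

```bash
python3 -c "
from h import *
plan([-.132,0,.026],1)"
```

```text
t 3.15 at [-149.8   -0.5   49.2] F [0.3 0.5 0.7] rot [-0.3  0.3 -0.6]
[-0.34  0.31 -0.63] [ 0.0231 -0.0009 -0.0179]
```

Call:
{"op": "carry_out", "data": {"motion": [0,0.3,-0.6,0.012,0,-0.003,1,0,0,0,0.011,0,-0.005,1,0,0,0,0,0,-0.005,1,0,0,0,0,0,-0.004,1,0,0,0,0,0,0,1]}}

```text
time_s: 3.65
eef_pos: [0.5781, -0.0788, 0.0284]
eef_rot: [0.562, 0.432, 0.559, -0.431]
wrist_force: [0.3, 0.1, 0.7]
opening: -0.002
```

```bash
python3 -c "
from h import *
plan([-.132,0,.026],1)"
```

```text
t 3.65 at [-133.9   -2.5   28.4] F [0.3 0.1 0.7] rot [-0.5  0.2 -0.3]
[-0.46  0.17 -0.26] [ 0.0024 -0.0026 -0.0019]
```

Call:
{"op": "carry_out", "data": {"motion": [-0.4,0,0,0.001,-0.002,-0.002,1,0,0,0,0.001,0,-0.002,1,0,0,0,0,0,-0.002,1,0,0,0,0,0,-0.002,1,0,0,0,0,0,-0.002,1,0,0,0,0,0,-0.002,1,0,0,0,0,0,-0.002,1,0,0,0,0,0,-0.002,1,0,0,0,0,0,-0.002,1,0,0,0,0,0,0,1]}}

```text
time_s: 4.65
eef_pos: [0.5729, -0.0616, 0.0285]
eef_rot: [0.566, 0.43, 0.558, -0.428]
wrist_force: [-0.4, -0.4, -0.4]
opening: 0.001
```

```bash
python3 -c "
from h import *
plan([-.085,0,.026],1)
im,o=lm('wrist',['plate','lip'])
for k,v in o.items(): print(k,[(w2f(p)*1e3).round(1) for p,c in v])
cv2.imwrite('pics/w2.png',im)"
```

```text
t 4.65 at [-115.8   -2.    28.5] F [-0.4 -0.4 -0.4] rot [ 0.   0.4 -0.5]
[ 0.01  0.39 -0.48] [ 0.0023 -0.002  -0.0308]
plate [array([-32.3,   0.1,  13.9])]
lip [array([-109.3,   -0.6,   29.3])]
```

View pics/w2.png

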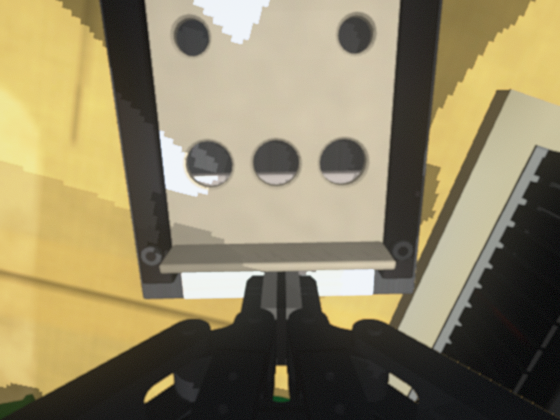

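The fingers are now just behind the lip at (280,275) and centred on it. The dowel holes are at (192,36) and (355,34).

Run:
```python
from h import *
_,T=obs()
for uv,z in [((192,36),.021),((355,34),.021),((168,271),.041),((393,269),.041),((144,298),.01),((413,293),.01)]:
    print(uv,(w2f(ray('wrist',uv,z,T))*1e3).round(1))
```

```text
(192, 36) [-19.6  28.9  21. ]
(355, 34) [-18.9 -29.9  21. ]
(168, 271) [-103.1   39.5   41. ]
(393, 269) [-102.6  -45.4   41. ]
(144, 298) [-132.8   62.2   10. ]
(413, 293) [-130.8  -66.6   10. ]
```

Call:
{"op": "carry_out", "data": {"motion": [0,0.3,-0.4,0.001,-0.001,-0.002,1,0,0,0,0.001,-0.001,-0.002,1,0,0,0,0,0,-0.002,1,0,0,0,0,0,-0.002,1,0,0,0,0,0,-0.002,1,0,0,0,0,0,-0.002,1,0,0,0,0,0,-0.002,1,0,0,0,0,0,-0.002,1,0,0,0,0,0,-0.002,1,0,0,0,0,0,-0.002,1]}}

```text
time_s: 5.8
eef_pos: [0.5665, -0.0429, 0.0273]
eef_rot: [0.564, 0.429, 0.56, -0.429]
wrist_force: [0.2, -2.3, -0.1]
opening: -0.002
```

Call:
{"op": "carry_out", "data": {"motion": [0,0,0,0,0,-0.0015,1,0,0,0,0,0,-0.0015,1,0,0,0,0,0,-0.001,1,0,0,0,0,0,-0.001,1,0,0,0,0,0,-0.001,1,0,0,0,0,0,-0.001,1,0,0,0,0,0,-0.001,1,0,0,0,0,0,-0.001,1]}}

```text
time_s: 6.6
eef_pos: [0.5639, -0.0334, 0.0273]
eef_rot: [0.564, 0.429, 0.56, -0.429]
wrist_force: [0.7, -2.2, 0.3]
opening: 0.004
```

```bash
python3 -c "
from h import *
plan([-.082,0,.026],1)
im,o=lm('wrist',['plate','lip'])
for k,v in o.items(): print(k,[(w2f(p)*1e3).round(1) for p,c in v])
cv2.imwrite('pics/w3.png',im)"
```

```text
t 6.6 at [-86.2  -0.8  27.3] F [ 0.7 -2.2  0.3] rot [-0.   0.2 -0.2]
[-0.01  0.22 -0.16] [ 0.0012 -0.0008 -0.0043]
plate [array([-5.3,  1.8, 14.7])]
lip [array([-76.2,   1.4,  29.3])]
```

View pics/w3.png

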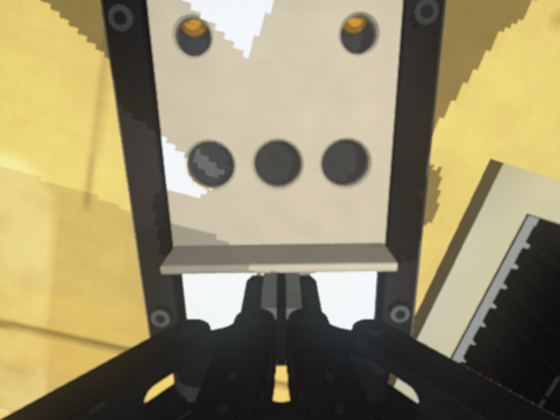

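The brass pins are coming into the front part of the holes at (194,28) and (357,25), and pushing takes about 2 N. Roughly 5 mm remains, so I'll go on slowly.

Call:
{"op": "carry_out", "data": {"motion": [0,0,0,0,0,-0.001,1,0,0,0,0,0,-0.001,1,0,0,0,0,0,-0.001,1,0,0,0,0,0,-0.001,1,0,0,0,0,0,0,1]}}

```text
time_s: 7.25
eef_pos: [0.5618, -0.0282, 0.0266]
eef_rot: [0.563, 0.429, 0.561, -0.429]
wrist_force: [0.3, -0.5, 1.3]
opening: 0.001
```

```bash
python3 -c "
from h import *
plan([-.082,0,.026],1)
im,o=lm('wrist',['plate','lip'])
for k,v in o.items(): print(k,[(w2f(p)*1e3).round(1) for p,c in v])
cv2.imwrite('pics/w4.png',im)"
```

```text
t 7.25 at [-80.7  -0.1  26.6] F [ 0.3 -0.5  1.3] rot [-0.   0.1 -0.1]
[-0.01  0.09 -0.08] [ 0.0006 -0.0001  0.0013]
plate [array([-2.3,  2. ,  9.3])]
lip [array([-68.8,   1.9,  21.8])]
```

View pics/w4.png

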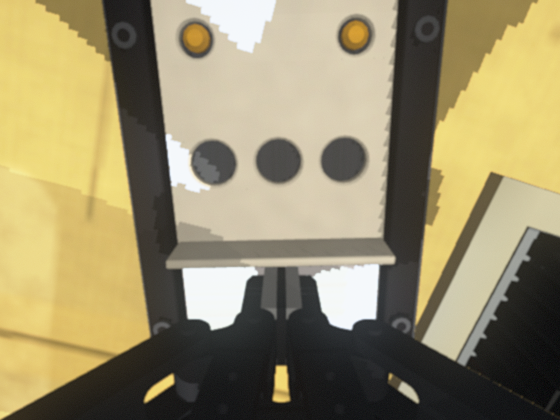

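Both pins stand fully in their holes at (196,38) and (355,35). The plate has dropped (z about 9) and the push force is gone, so it is seated. I'll back off, rise and look at the latch.

Call:
{"op": "carry_out", "data": {"motion": [0,0,0,0,0,0.005,1,0,0,0,0,0,0.008,1,0,0,0,-0.02,0,0.003,1,0,0,0,-0.045,0,0,1,0,0,0,-0.045,0,0,1,0,0,0,-0.04,-0.01,-0.02,1,0,0,0,-0.035,-0.01,-0.03,1,0,0,0,0,-0.01,-0.03,1,0,0,0,0,0,0,1]}}

```text
time_s: 8.3
eef_pos: [0.5157, 0.0217, 0.2189]
eef_rot: [0.561, 0.431, 0.561, -0.43]
wrist_force: [-0.4, -0.4, -0.1]
opening: 0.002
```

Run:
```python
from h import *
im,o=lm('wrist',['plate','pin_0','latch_pivot','latch_knob'])
for k,v in o.items(): print(k,[((w2f(p)*1e3).round(1),c) for p,c in v])
cv2.imwrite('pics/w5.png',im)
plan([.116,.067,.15],4,-.18)
print(ctrl.get_obs()['q'])
```

```text
plate [(array([ 1.4,  0.5, 10. ]), 0.63)]
pin_0 [(array([ 14.6, -26.7,  15.6]), 0.86), (array([15.7, 25.6, 19.3]), 0.66)]
latch_pivot [(array([96.2,  2.2, 27.1]), 0.67)]
latch_knob [(array([82.2, 62.5, 33.3]), 0.58)]
t 8.55 at [-23.4  30.6 217.1] F [0.3 0.7 0.1] rot [-10.8  -0.    0.1]
[-2.7  -0.    0.02] [ 0.0168 -0.0094 -0.0348]
[-2.7  -0.    0.02] [ 0.0168 -0.0077 -0.0352]
[-2.7  -0.    0.02] [ 0.0168 -0.0061 -0.0355]
[-2.7  -0.    0.02] [ 0.0168 -0.0044 -0.0357]
[-1.92605852e-01  6.58514206e-02  1.76433666e+00 -6.61481158e-04
  1.31265185e+00 -4.50649806e-01]
```

View pics/w5.png

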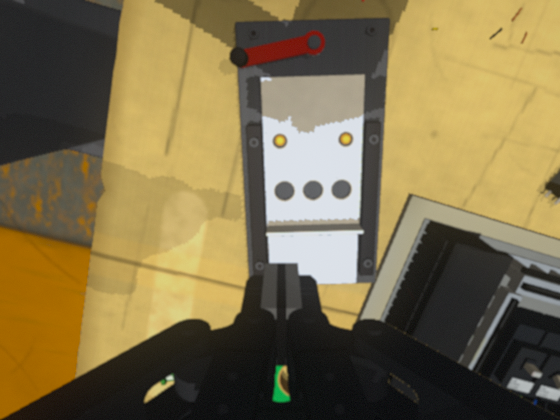

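The latch is open. Its knob top is at (238,57) and its pivot at (316,42), so the angle is about 0.2 rad. The plate is seated at (1, 0.5, 10) mm. Next I'll go round behind the knob.

Call:
{"op": "carry_out", "data": {"motion": [-2.9,0,0,0.017,-0.009,-0.035,1,-2.9,0,0,0.017,-0.008,-0.035,1,-2.9,0,0,0.017,-0.006,-0.035,1,-2.9,0,0,0.017,-0.004,-0.036,1,0,0,0,0,0,0,1]}}

```text
time_s: 9.05
eef_pos: [0.4443, 0.1418, 0.1429]
eef_rot: [0.599, 0.371, 0.602, -0.375]
wrist_force: [0.3, 0.6, 0.5]
opening: -0.002
```

```bash
python3 -c "
from h import *
plan([.117,.067,.034],3,-.2)"
```

```text
t 9.05 at [114.2  68.4 142.9] F [0.3 0.6 0.5] rot [-0.5 -0.1  0.4]
[-0.15 -0.03  0.14] [ 0.0363  0.0009 -0.0008]
[-0.15 -0.03  0.14] [ 0.0363  0.0008 -0.0008]
[-0.15 -0.03  0.14] [ 0.0363  0.0007 -0.0008]
```

Call:
{"op": "carry_out", "data": {"motion": [-0.5,0,0.3,0.036,0.001,-0.002,1,0,0,0,0.036,0,-0.001,1,0,0,0,0.033,0,0,1,0,0,0,0.003,0,0,1,0,0,0,0,0,0,1]}}

```text
time_s: 9.55
eef_pos: [0.4475, 0.1418, 0.0314]
eef_rot: [0.601, 0.371, 0.602, -0.372]
wrist_force: [0.1, -0.3, 0.6]
opening: -0.004
```

```bash
cat >> h.py <<'E'
def arc(a,off=.018,z=.034,n=1):
    plan([.095-.062*np.sin(a)+off*np.cos(a),.062*np.cos(a)+off*np.sin(a),z],n,-a)
E
python3 -c "
from h import *
arc(.2)"
```

```text
t 9.55 at [113.4  65.2  31.4] F [ 0.1 -0.3  0.6] rot [-0.1 -0.   0.1]
[-0.13 -0.01  0.12] [-0.0026 -0.0017  0.013 ]
```

Call:
{"op": "carry_out", "data": {"motion": [0,0,0,-0.002,-0.001,0.007,1,0,0,0,0,0,0.006,1,-4,0,0,0,-0.0013,0.0043,1,-4,0,0,0,-0.0013,0.0043,1,-4,0,0,0,-0.0013,0.0043,1,-4,0,0,0,-0.0013,0.0043,1,-4,0,0,0,-0.0013,0.0043,1,-4,0,0,0,-0.0013,0.0043,1]}}

```text
time_s: 10.35
eef_pos: [0.4704, 0.1002, 0.0445]
eef_rot: [0.671, 0.236, 0.663, -0.232]
wrist_force: [0.1, -0.0, 0.7]
opening: -0.003
```

```bash
python3 -c "
from h import *
arc(.62)
arc(1.1,n=6)"
```

```text
t 10.35 at [67.3 54.1 44.5] F [ 0.1 -0.   0.7] rot [ 0.5  0.5 -0.5]
[ 0.5   0.52 -0.51] [ 0.0104 -0.0018 -0.0092]
t 10.35 at [67.3 54.1 44.5] F [ 0.1 -0.   0.7] rot [-27.    0.6  -0.4]
[-4.5   0.11 -0.06] [ 0.0018 -0.0006  0.0036]
[-4.5   0.11 -0.06] [ 0.0018 -0.0008  0.0035]
[-4.5   0.11 -0.06] [ 0.0018 -0.0011  0.0034]
[-4.5   0.11 -0.06] [ 0.0018 -0.0014  0.0034]
[-4.5   0.11 -0.06] [ 0.0018 -0.0016  0.0032]
[-4.5   0.11 -0.06] [ 0.0018 -0.0019  0.0031]
```

The TCP drifted up to z 44 mm, near the knob's top. I'll check the latch before going on.

Run:
```python
from h import *
for c in ['top','scene']:
    im,o=lm(c,['latch_knob','latch_pivot'])
    for k,v in o.items(): print(c,k,[((w2f(p)*1e3).round(1),q) for p,q in v])
    if c=='scene': sc=im
    m=ctrl.trace(c,'latch'); print(len(m),[ (d['conf'],d['pixels'].sum(),np.argwhere(d['pixels']).mean(0).round(0)) for d in m[:2]])
    if c=='top': a=cv2.resize(im[160:280,190:330],None,fx=4,fy=4)
    else: b=cv2.resize(im[190:280,220:320],None,fx=4,fy=4)
h=max(a.shape[0],b.shape[0]);b=cv2.resize(b,(240,216));out=np.zeros((480,800,3),np.uint8);out[:,:560]=a;out[:216,560:]=b
cv2.imwrite('pics/c6.png',out)
```

```text
top latch_knob [(array([ 0. ,  2. , 12.5]), 0.75)]
top latch_pivot [(array([354.1,  65. ,  -1.8]), 0.59)]
1 [(0.58, np.int64(548), array([281., 137.]))]
scene latch_knob [(array([50.2, 44.8, 40.4]), 0.68), (array([94.3, -0.3, 27.8]), 0.18)]
scene latch_pivot [(array([98. , -2.2, 24.8]), 0.57)]
1 [(0.65, np.int64(81), array([246., 272.]))]
```

View pics/c6.png

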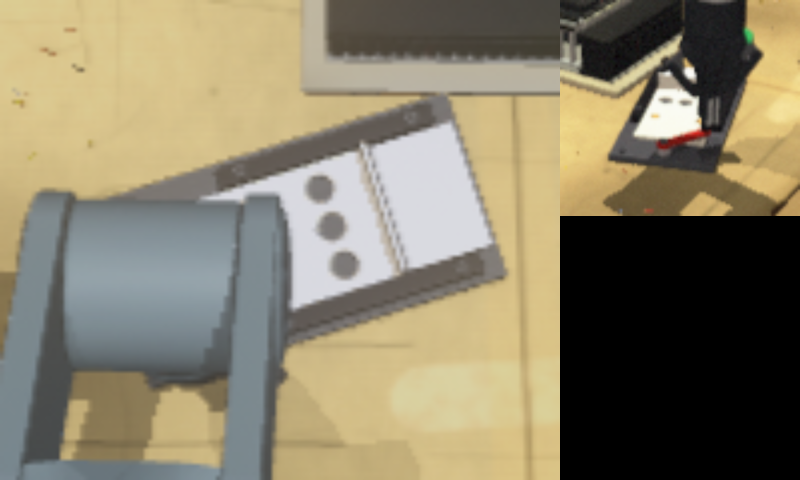

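The scene camera puts the knob at about (50,45) mm, just ahead of the fingers at (67,54), so the latch stands near 0.75 rad and contact is kept. I'll lower the tips, realign and continue with compensation for the rise.

Call:
{"op": "carry_out", "data": {"motion": [0,0,0,0.006,0,-0.002,1,0,0.4,-0.4,0.006,0,0,1,0,0,0,0.001,0,0,1]}}

```text
time_s: 11.05
eef_pos: [0.4677, 0.1025, 0.0292]
eef_rot: [0.667, 0.235, 0.667, -0.235]
wrist_force: [0.1, -0.0, 0.3]
opening: 0.002
```

```bash
python3 -c "
from h import *
arc(.75)
arc(1.1,n=5)"
```

```text
t 11.05 at [70.1 56.1 29.2] F [ 0.1 -0.   0.3] rot [-7.2  0.  -0. ]
[-7.16  0.04 -0.  ] [-0.0048 -0.0037  0.0026]
t 11.05 at [70.1 56.1 29.2] F [ 0.1 -0.   0.3] rot [-27.2   0.    0. ]
[-5.44  0.01  0.  ] [-0.001  -0.0007  0.005 ]
[-5.44  0.01  0.  ] [-0.001  -0.0011  0.0049]
[-5.44  0.01  0.  ] [-0.001  -0.0016  0.0048]
[-5.44  0.01  0.  ] [-0.001  -0.002   0.0046]
[-5.44  0.01  0.  ] [-0.001  -0.0025  0.0044]
```

Call:
{"op": "carry_out", "data": {"motion": [-5,0,0,-0.003,-0.001,0.004,1,-5,0,0,0,-0.001,0.004,1,-5,0,0,0.001,-0.0015,0.004,1,-4,0,0,0.001,-0.0015,0.004,1,0,0,0,0,0,0,1]}}

```text
time_s: 11.55
eef_pos: [0.4759, 0.0906, 0.0272]
eef_rot: [0.694, 0.117, 0.7, -0.118]
wrist_force: [0.4, 0.1, -0.3]
opening: -0.001
```

```bash
python3 -c "
from h import *
arc(1.1)
arc(1.571,n=7)"
```

```text
t 11.55 at [56.6 51.3 27.2] F [ 0.4  0.1 -0.3] rot [-7.5 -0.4  0.1]
[-7.46 -0.44  0.08] [-0.0069 -0.0031  0.0107]
t 11.55 at [56.6 51.3 27.2] F [ 0.4  0.1 -0.3] rot [-34.4  -0.5  -0. ]
[-4.92 -0.07 -0.  ] [-0.001  -0.0001  0.0058]
[-4.92 -0.07 -0.  ] [-0.001  -0.0006  0.0058]
[-4.92 -0.07 -0.  ] [-0.001  -0.0011  0.0057]
[-4.92 -0.07 -0.  ] [-0.001  -0.0016  0.0056]
[-4.92 -0.07 -0.  ] [-0.001  -0.002   0.0055]
[-4.92 -0.07 -0.  ] [-0.001  -0.0025  0.0053]
[-4.92 -0.07 -0.  ] [-0.001  -0.0029  0.005 ]
```

Call:
{"op": "carry_out", "data": {"motion": [0,0,0,-0.005,0,0.002,1,-5,0,0,0,-0.001,0.005,1,-5,0,0,0,-0.001,0.005,1,-5,0,0,0,-0.001,0.005,1,-5,0,0,0,-0.002,0.005,1,0,0,0,0,0,0,1]}}

```text
time_s: 12.15
eef_pos: [0.4942, 0.0815, 0.0319]
eef_rot: [0.702, -0.006, 0.712, 0.007]
wrist_force: [0.3, 0.1, -0.7]
opening: -0.001
```

```bash
python3 -c "
from h import *
arc(1.35)
arc(1.571,n=5)
im,o=lm('scene',['latch_knob','latch_pivot'])
for k,v in o.items(): print(k,[((w2f(p)*1e3).round(1),q) for p,q in v])"
```

```text
t 12.15 at [42.9 36.1 31.9] F [ 0.3  0.1 -0.7] rot [-1.6 -0.8 -0.1]
[-1.61 -0.84 -0.06] [-0.0022 -0.0031  0.0059]
t 12.15 at [42.9 36.1 31.9] F [ 0.3  0.1 -0.7] rot [-14.3  -0.8  -0.2]
[-2.85 -0.17 -0.03] [-0.0005 -0.001   0.004 ]
[-2.85 -0.17 -0.03] [-0.0005 -0.0012  0.0039]
[-2.85 -0.17 -0.03] [-0.0005 -0.0014  0.0039]
[-2.85 -0.17 -0.03] [-0.0004 -0.0016  0.0038]
[-2.85 -0.17 -0.03] [-0.0004 -0.0018  0.0037]
latch_knob [(array([14.8, 31. , 22.2]), 0.73), (array([32.5, 19.9, 42.6]), 0.42)]
latch_pivot [(array([96.6,  3.6, 25.3]), 0.64), (array([ 222.9, -247.7,    0.9]), 0.62)]
```

The knob is at about (33,20) mm and is following. Now the last stretch.

Call:
{"op": "carry_out", "data": {"motion": [-3,-0.2,0,-0.001,-0.001,0.004,1,-3,-0.2,0,0,-0.001,0.004,1,-3,-0.2,0,0,-0.0015,0.004,1,-3,-0.2,0,0,-0.0015,0.003,1,-2,0,0,0,-0.002,0.003,1,0,0,0,0,0,0.001,1]}}

```text
time_s: 12.9
eef_pos: [0.5099, 0.0782, 0.032]
eef_rot: [0.699, -0.09, 0.704, 0.092]
wrist_force: [-2.1, -0.9, 0.7]
opening: 0.004
```

```bash
python3 -c "
from h import *
arc(1.571)
im,o=lm('scene',['latch_knob','latch_pivot'])
for k,v in o.items(): print(k,[((w2f(p)*1e3).round(1),q) for p,q in v])"
```

```text
t 12.9 at [35.7 21.8 32. ] F [-2.1 -0.9  0.7] rot [-0.5 -0.3 -0.3]
[-0.52 -0.34 -0.25] [-0.0021 -0.0026  0.0039]
latch_knob [(array([31.3,  3.5, 43.4]), 0.56)]
latch_pivot [(array([94. , -1.1, 25.2]), 0.84)]
```

Call:
{"op": "carry_out", "data": {"motion": [-0.5,0,0,-0.001,-0.001,0.002,1,0,0,0,0,-0.001,0.002,1,0,0,0,0,0,0.001,1,0,0,0,0,0,0.001,1]}}

```text
time_s: 13.45
eef_pos: [0.5117, 0.0779, 0.0321]
eef_rot: [0.695, -0.092, 0.707, 0.095]
wrist_force: [-5.6, -2.7, 3.7]
opening: 0.002
```

```bash
python3 -c "
from h import *
arc(1.571)"
```

```text
t 13.45 at [34.9 20.1 32.1] F [-5.6 -2.7  3.7] rot [-0.1 -0.9 -0.4]
[-0.08 -0.91 -0.38] [-0.0019 -0.0018  0.0021]
```

Call:
{"op": "carry_out", "data": {"motion": [0,0,0,0,0,0.002,1,0,0,0,0,0,0.002,1]}}

```text
time_s: 13.65
eef_pos: [0.5118, 0.078, 0.0318]
eef_rot: [0.692, -0.092, 0.71, 0.095]
wrist_force: [-10.0, -3.4, 8.0]
opening: 0.003
```

```bash
python3 -c "
from h import *
arc(1.571)"
```

```text
t 13.65 at [34.9 20.1 31.8] F [-10.   -3.4   8. ] rot [-0.1 -1.5 -0.4]
[-0.07 -1.45 -0.4 ] [-0.0023 -0.0019  0.002 ]
```

The force rose to 10 N with no movement, so the latch is on its end stop. I'll withdraw.

Call:
{"op": "carry_out", "data": {"motion": [0,0,0,0,0,-0.004,1,0,0,0,0,0,-0.01,1,0,0,0,0,0,-0.01,1,0,0,0,-0.03,0,-0.01,1,0,0,0,-0.05,0,0,1,0,0,0,-0.05,0,-0.01,1,0,0,0,-0.05,0,-0.02,1,0,0,0,-0.03,0,-0.02,1,0,0,0,0,0,0,1]}}

```text
time_s: 14.55
eef_pos: [0.4313, 0.0551, 0.2458]
eef_rot: [0.692, -0.092, 0.71, 0.094]
wrist_force: [0.9, 0.4, 0.4]
opening: -0.001
```

```bash
python3 -c "
from h import *
plan([0,0,.2],1)
out=[]
for c in ['wrist','scene']:
    im,o=lm(c,['plate','latch_knob','latch_pivot','pin_0'])
    for k,v in o.items(): print(c,k,[((w2f(p)*1e3).round(1),q) for p,q in v])
    out.append(im if c=='wrist' else cv2.resize(im[200:270,230:310],(240,210)))
f=np.zeros((420,800,3),np.uint8);f[:,:560]=out[0];f[:210,560:]=out[1];cv2.imwrite('pics/e.png',f)"
```

```text
t 14.55 at [ 34.  103.7 245.8] F [0.9 0.4 0.4] rot [89.8 -1.4  0.7]
[89.82 -1.38  0.75] [ 0.0431 -0.034   0.1049]
wrist plate [(array([ 1.4,  0.2, 10.3]), 0.56)]
wrist latch_knob []
wrist latch_pivot [(array([96.3,  2.3, 24.2]), 0.6)]
wrist pin_0 [(array([15.1, 28.8, 18.8]), 0.83)]
scene plate [(array([ 2.5, -1.5, 11. ]), 0.84)]
scene latch_knob [(array([30.2,  2.4, 42.7]), 0.51)]
scene latch_pivot [(array([94.4,  0.7, 24.7]), 0.88)]
scene pin_0 [(array([ 14.1, -29.4,  14.6]), 0.85), (array([13.9, 30.1, 24.5]), 0.79)]
```

View pics/e.png

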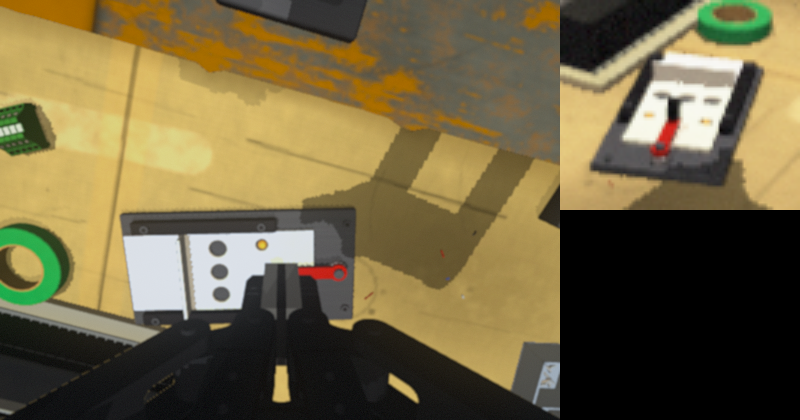

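The final view shows the plate flat on its pins, with one visible at (262,245), and the red latch lying along the fixture's axis over the plate. The bystanders in view are undisturbed and the hand is clear.

```bash
python3 -c "
from h import *
print(ctrl.hand_in())"
```

```text
the job is handed in; nothing more can be done
None
```

I pushed the plate onto its pins, pushed the latch fully across, took the hand away and handed the job in at about 15 s. I only pushed, with the fingers shut, and no verdict was reported.

- **Plate:** I pushed it by the lip at 10–20 mm/s with about 2 N until both holes dropped over the pins. The last checks put its underside at z 10–11 mm, within about 2.5 mm of the seat. That is slightly more than the 1.5 mm play, but within the cameras' error.
- **Latch:** The fingers drifted up near the top of the knob partway through, so I lowered them and went on. At the end the push force rose from about 2 to 10 N with no further movement, so I took that as the end stop. The last measurement put the knob at (30, 2) mm against the nominal (33, 0), within the detector's error. The wrist network did not see the knob in the last picture because the fingers hid it.
- **Bench:** The terminal strip and tape in the last pictures had not been disturbed. I did not measure the pliers, contactor or relay, but the hand did not go near them.

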